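Draw the flat-anvil slide out of the measuring fixture and put it away

TASK

Measuring class is over: draw the slide with the flat upright plate straight out of the open end of its channel in the measuring fixture, keeping it level so that it does not bind. Then put it away in the instrument case: set it down, foot down, flat on the free dark bed and let go; do not drop it. Leave the slide with the round knob in its channel.

Things in the scene. Friction and masses are not known exactly. Their poses are not given: they have to be found in the camera images.
- flat_slide: Loose steel slide, 0.3-0.5 kg: foot 80 (x) x 44 (y) x 12 mm high with an upright flat plate at its centre, 36 (x) x 12 (y) mm, whose top is 67 mm above the foot's underside. Grip the plate across its 12 mm (along y) from above. Origin: centre of the foot's underside; z up, x along the channel, -x is the way out. It starts in either channel of the fixture.
- round_slide: The other loose steel slide: same foot, but a round knob 26 mm across, 67 mm high over all, in place of the plate. Origin: centre of the foot's underside. It is in the other channel and stays there.
- fixture: Fixed dark steel block 120 (x) x 144 (y) x 42 mm (rear stop 46). Origin: centre of its underside. Two lipped channels along x at y = +34 and -34 mm, floor at z 20 mm, 47 wide x 14 mm high (1.5 mm play each side, 2 above), lips to z 42 mm, 24 mm slot. Closed at +x, open at -x (60 mm from the origin); a slide is clear of the lips once its origin is past x = -100 mm.
- case_bed (a point): Centre of the free dark bed, 130 (x) x 158 (y) mm, in the fixed blue open case: at its surface, 11 mm above the table; axes of the case, z up. Case 140 x 230 mm outside, walls 34 mm above the table. At its +y end a grey foam block, 25 mm above the table, holds a ring gauge and pins. The empty shallow lid folded back at +x is not the place.
Mind the look-alikes: they are no part of the job. Leave any pink look-alike of the flat_slide alone.

How it is judged (in metres and radians):
On the way:
1. the flat-plate slide is drawn out of the open end of its channel, level (x of flat_slide in the frame of fixture below -0.095 m and angle between flat_slide's own z axis and vertical below 0.26 rad), for 0.05 s.
At the end, for the whole second after the job is handed in: The flat-plate slide lies at rest, released, on the free bed: origin within 47 mm (case x) and 61 mm (case y) of its centre, within 6 mm of its surface, upright within 10 degrees. The round-knob slide is still in its channel (origin at most 80 mm towards -x of the fixture origin) (x of flat_slide in the frame of case_bed between -0.047 and 0.047 m and y of flat_slide in the frame of case_bed between -0.061 and 0.061 m and z of flat_slide in the frame of case_bed between -0.006 and 0.006 m and angle between flat_slide's own z axis and vertical below 0.17 rad and linear speed of flat_slide below 0.02 m/s and contact force between flat_slide and the fingers below 0.1 N and x of round_slide in the frame of fixture above -0.08 m); the robot touches nothing.
It fails at once if the flat-plate slide is tilted more than 15 degrees from level (angle between flat_slide's own z axis and vertical above 0.26 rad).
It fails at once if the flat-plate slide is dropped: in free fall more than 20 mm above the bed (z of flat_slide in the frame of case_bed above 0.02 m and contact force between flat_slide and anything else below 0.02 N).
It fails at once if the round-knob slide is moved more than 50 mm along its channel (distance of round_slide from where it was at the start of the episode above 0.05 m).
It also fails if it takes over 46 s, if anything falls off the work surface, if the arm or the gripper's body presses on something with over 40 N, if the wrist force passes 120 N, or if a joint passes its speed limit or range.

ROBOT

A 7-joint arm with a two-finger parallel gripper is mounted at the origin on the work surface. World frame = base frame: x ahead of the robot, y to its left, z up, the work surface at z = 0. Lengths are in mm, angles in rad, forces in N, time in s.
With the tool pointing down it reaches from about 400 to 875 mm from the base axis. Payload 4.4 kg.
Tool frame: the origin (TCP) lies midway between the tips of the shut fingers; the grasp point (between the pads) lies grasp_offset behind it (grasp_offset is the distance from the TCP to the grasp point, in mm); z points along the fingers, y is the line along which they close (so a half turn about z gives the same grasp; the last joint's range is limited). The gripper opens to 85 mm and grips with 20 to 120 N. Pads are 22 mm wide; open, the fingers measure 114 mm over their backs; the gripper's body (76 mm by 85 mm) begins 54 mm behind the grasp point. The pads swing forward as they close: fully open they stand 13 mm farther back than shut.
Start: joints at [1.138, 0.628, 0.038, 1.517, -0.027, 0.996, -0.02], TCP at [233.138, -606.766, 231.313] pointing down, gripper open.
Joint ranges: [-3.06, 3.06], [-0.37, 2.12], [-1.25, 1.32], [0.18, 2.47], [-1.1, 4.24], [0.23, 1.98], [-2.94, 2.94]. Speed limits (rad/s): [2.57, 2.57, 3.14, 3.14, 3.14, 3.14, 3.14].

INTERFACE

Orientations are given as [roll, pitch, yaw] about the fixed x, y, z axes, in that order (R = Rz(yaw) Ry(pitch) Rx(roll)).
In Python, from cell import * gives the robot as it stands. The module is installed in compiled form; this text tells all that it offers.
- The arm moves only by the shell command python3 -m jog 'ROWS'. ROWS is a JSON object of lists of equal length, an entry for each row: "angular": the turn, a rotation vector about the tool's x, y, z in degrees, a list of three; "travel": the shift along the tool's x, y, z in cm, a list of three; "fingers": the closure, from 0 (fully open) to 1 (shut). In form: {"angular": [[rx, ry, rz], ...], "travel": [[tx, ty, tz], ...], "fingers": [fingers, ...]}. A call has 1 to 5 rows; each row is the pose to reach, as a shift and turn from the pose commanded when the call began, along the tool's axes at that moment; what a row does not reach only later rows make up. A row lasts 1/8 s, in which the tool goes at most 62.5 mm and 10.7 degrees, less where a joint would pass 70% of its speed; a pose out of reach is approached as far as the arm can. A call with a gripper value outside its range is refused whole. The fingers move at their own pace and stop on an object; the grip force is fixed at half the most. Time passes only in rows, so rows that repeat a pose let the fingers close. It gives the time, the measured TCP pose, the force and the opening at its end, in the units of the state.
- read_state(): the state, without advancing time (a new reading comes with each control period).
- get_image(name): name is "scene" or "top"; returns the picture (480x640x3 uint8, red, green, blue); there is no depth.
- camera_model(name): a dict with "mtx" (3x3 intrinsics, pixels), "T" (4x4, takes a point from camera to world coordinates). Camera axes: x right, y down, z forward; pixel columns grow to the right and rows downward; lengths in mm; the calibration is good to about 2 mm. A picture is of the moment at which its call begins. camera_model takes no time and is no camera call.
- finish_job(): hands the job in, once; it reports no verdict.
The state is a dict: "clock": time; "qpos": joint angles; "qd": joint speeds; "tau": joint torques, N m; "eef_pos": TCP position; "tool_rot": TCP orientation; "force": force on the tool from outside, world axes, zero at the start; "torque": the same for the moment, N m; "width": finger opening in mm.
Only numpy, scipy, OpenCV 4.12 (cv2) and the standard library are available. Lean on these libraries where they do the work, as an engineer would, in place of code of your own. Each camera call takes 0.05 s, during which the arm holds its last target. There are 200 camera calls.

## Working session

There is one attempt and no reset: what is moved stays moved. The work goes in short steps, Python scripts to look and compute and a shell command to move; the robot and the scene stay as the last step left them, time stands still between calls to the robot, and variables do not carry over. Pictures are saved under pics/ and viewed, on a budget of 10 in all, crops included, one or two more only if the job needs it, and the job is handed in when it is done.

```bash
mkdir -p pics; ls
python3 - <<'E'
from cell import *
import cv2
for n in("scene","top"):
    cv2.imwrite(f"pics/{n}0.png",get_image(n)[:,:,::-1]); c=camera_model(n); print(n,c["mtx"].tolist() if hasattr(c["mtx"],'tolist') else c["mtx"]); print(c["T"])
s=read_state(); print(s)
try: print(grasp_offset)
except Exception as e: print(e)
E
```

```text
pics
scene [[441.4451255928354, 0.0, 322.2315259517942], [0.0, 441.4451255928354, 235.50019810459915], [0.0, 0.0, 1.0]]
[[-2.54345157e-01  7.33885671e-01 -6.29857415e-01  9.80776305e+02]
 [ 9.67107114e-01  1.95374933e-01 -1.62887892e-01  1.15525876e+02]
 [ 3.51726055e-03 -6.50569334e-01 -7.59438721e-01  6.79203215e+02]
 [ 0.00000000e+00  0.00000000e+00  0.00000000e+00  1.00000000e+00]]
top [[449.57409783564185, 0.0, 311.2936629760187], [0.0, 449.57409783564185, 242.38788567592266], [0.0, 0.0, 1.0]]
[[ 1.38893303e-01 -9.68730690e-01  2.05595477e-01  2.65884088e+02]
 [-9.90305447e-01 -1.36273986e-01  2.69169445e-02 -4.26557601e+01]
 [ 1.94204483e-03 -2.07340904e-01 -9.78266824e-01  8.68893550e+02]
 [ 0.00000000e+00  0.00000000e+00  0.00000000e+00  1.00000000e+00]]
{'clock': 0.1, 'qpos': array([ 1.13818018,  0.62923958,  0.03843787,  1.51826564, -0.02699086,
        0.99629987, -0.01998445]), 'qd': array([-3.54489840e-05, -1.38153176e-03, -1.10324979e-04, -2.13336170e-03,
       -9.13177476e-04, -9.03404627e-04, -5.75734323e-04]), 'tau': array([ 3.68399094e-03, -5.64533758e+01,  1.23078234e+00, -1.93973351e+01,
        1.13606246e-02,  5.39878558e-03,  1.98073008e-05]), 'eef_pos': array([ 232.94935207, -606.22605076,  230.4907823 ]), 'tool_rot': array([-3.13989806e+00,  1.98636462e-05,  3.66842319e-01]), 'force': array([-0.07443974, -0.69844751,  0.04187768]), 'torque': array([0.04304397, 0.04695788, 0.03061801]), 'width': 85.32210416212406}
18.700000000000003
```

View pics/scene0.png

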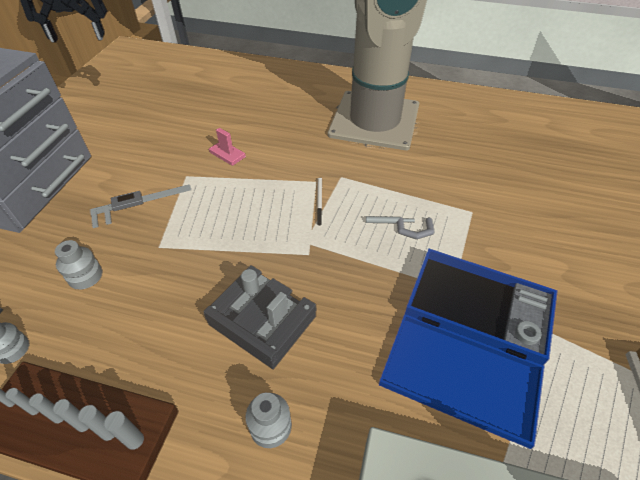

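View pics/top0.png

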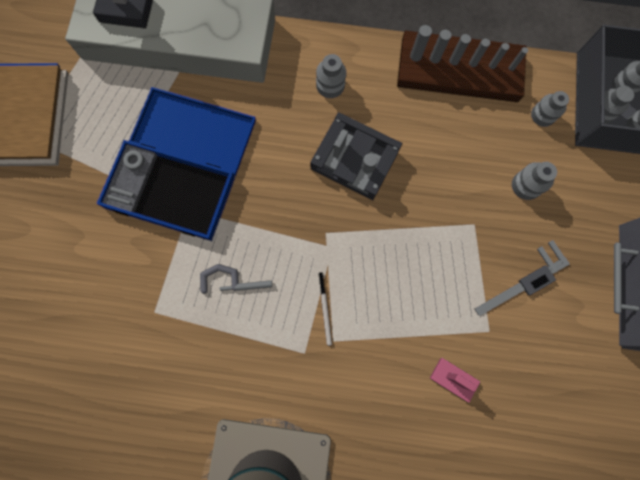

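The scene picture shows the fixture at about (260,315), with the plate at (280,305) and the knob at (250,280). The case is at about (485,300) and a pink decoy at (227,147). In the top picture the fixture is at (355,155) and the case's dark bed at (180,190). Next I'll enlarge the fixture and the case.

Run:
```python
import cv2,numpy as np
t=cv2.imread("pics/top0.png");s=cv2.imread("pics/scene0.png")
def crop(im,x,y,w,h,W,H):
    c=cv2.resize(im[y:y+h,x:x+w],(W,H),interpolation=cv2.INTER_CUBIC)
    c=cv2.convertScaleAbs(c,alpha=1.7,beta=10)
    k=W/w
    for i in range(0,w,10):
        cv2.line(c,(int(i*k),0),(int(i*k),6 if (x+i)%50 else 16),(0,255,255),1)
    for j in range(0,h,10):
        cv2.line(c,(0,int(j*k)),(6 if (y+j)%50 else 16,int(j*k)),(0,255,255),1)
    return c
a=crop(t,305,105,100,100,400,400)
b=crop(s,200,260,120,110,436,400)[:, :400]
cv2.imwrite("pics/c1.png",np.hstack([crop(t,305,105,100,100,400,400),crop(s,200,260,120,120,400,400)]))
cv2.imwrite("pics/c2.png",np.hstack([crop(t,90,80,180,180,400,400),crop(s,375,240,190,190,400,400)]))
```

```text
(no output)
```

View pics/c1.png

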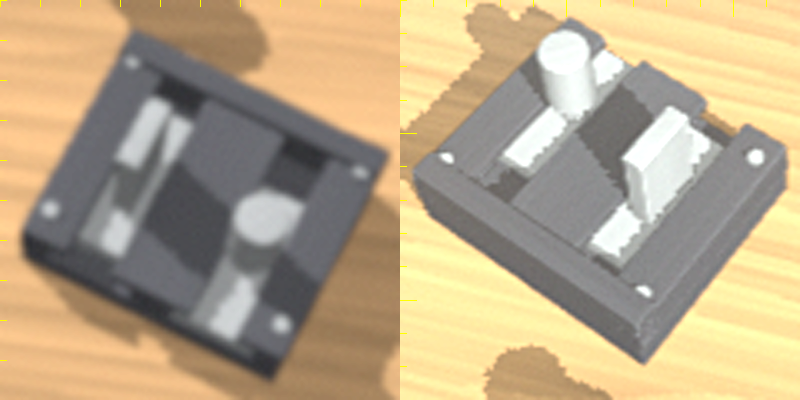

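View pics/c2.png

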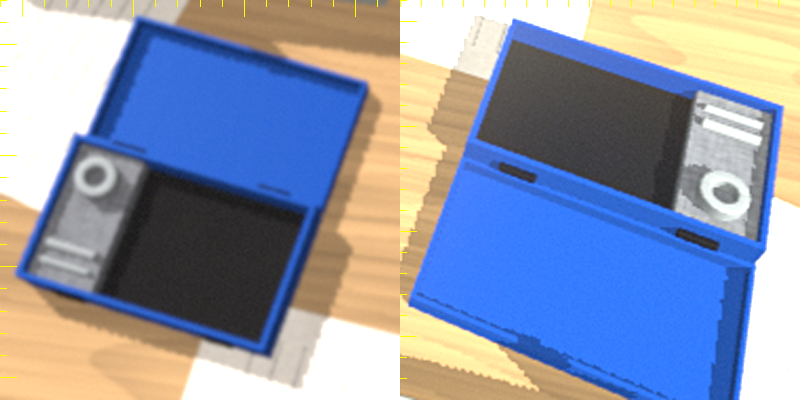

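The crops show the plate in the +y channel, and the stop bar on the far side from the robot, so the slide comes out towards the base. I'll triangulate the screws, the plate top and the case rim.

```bash
cat > h.py <<'E'
from cell import *
import numpy as np, cv2
def P(n):
    c=camera_model(n); return np.array(c["mtx"])@np.linalg.inv(np.array(c["T"]))[:3]
def tri(t,s):
    X=cv2.triangulatePoints(P("top"),P("scene"),np.float64(t).T,np.float64(s).T); X=(X[:3]/X[3]).T
    e=[]
    for n,p in(("top",t),("scene",s)):
        q=(P(n)@np.c_[X,np.ones(len(X))].T); e.append(np.linalg.norm((q[:2]/q[2]).T-p,axis=1))
    return X,np.max(e,0)
def plane(n,p,z):
    c=camera_model(n);T=np.array(c["T"]);d=(T[:3,:3]@np.linalg.inv(c["mtx"])@np.c_[np.float64(p),np.ones(len(p))].T).T
    o=T[:3,3]; return o+d*((z-o[2])/d[:,2])[:,None]
E
python3 - <<'E'
from h import *
np.set_printoptions(precision=1,suppress=True)
f=lambda a,x,y,k,ox=0:[(x+(u-ox)/k,y+v/k) for u,v in a]
t=f([(132,63),(360,172),(50,209)],305,105,4); s=f([(644,291),(447,158),(756,157)],200,260,10/3,400)
print("screws",*tri(t,s))
S=plane("top",f([(132,63),(360,172),(50,209),(282,324)],305,105,4),42); print(S)
print("plate",*tri(f([(143,132),(248,216)],305,105,4),f([(657,135),(564,50)],200,260,10/3,400)))
pt=plane("top",f([(150,97),(170,103),(135,167),(116,160)],305,105,4),87);print(pt,pt.mean(0))
ps=plane("scene",f([(625,153),(641,163),(690,117),(671,107)],200,260,10/3,400),87);print(ps,ps.mean(0))
print("rim",*tri(f([(78,136),(318,207),(268,352),(18,272)],90,80,20/9),f([(757,253),(466,150),(514,20),(783,106)],375,240,400/190,400)))
print("bed",plane("scene",f([(510,38),(697,95),(668,212),(476,140)],375,240,400/190,400),11))
E
```

```text
screws [[ 693.5  -37.7   40.1]
 [ 650.9 -156.2   41.2]
 [ 610.5   -7.3   40.7]] [0.4 0.4 0.6]
[[ 692.7  -38.2   42. ]
 [ 650.7 -156.7   42. ]
 [ 610.2   -8.3   42. ]
 [ 567.2 -127.3   42. ]]
plate [[ 636.4  -47.2   84.7]
 [ 602.  -103.5   86. ]] [0.5 1.4]
[[653.5 -49.   87. ]
 [651.8 -58.7  87. ]
 [617.6 -46.5  87. ]
 [619.8 -37.3  87. ]] [635.7 -47.9  87. ]
[[650.7 -57.   87. ]
 [653.9 -48.1  87. ]
 [624.1 -33.8  87. ]
 [621.  -44.3  87. ]] [637.5 -45.8  87. ]
rim [[597.4 380.1  24.5]
 [562.4 156.   19.4]
 [423.2 176.5  27.4]
 [462.5 402.5  32.8]] [0.5 0.7 2.1 1.5]
bed [[429.8 180.6  11. ]
 [450.9 343.7  11. ]
 [571.9 319.1  11. ]
 [545.  164.5  11. ]]
```

```bash
python3 -m jog '{"angular":[[0,0,10],[0,0,20],[0,0,30],[0,0,40.7],[0,0,40.7]],"travel":[[5,-3.3,0],[10,-6.6,0],[15,-9.9,0],[20,-13.2,0],[25,-16.5,0]],"fingers":[0.45,0.45,0.45,0.45,0.45]}'
```

```text
clock: 0.72
eef_pos: [408.2, -361.2, 231.0]
tool_rot: [3.142, 0.0, -0.345]
force: [0.7, -0.0, -0.1]
width: 47.2
```

```bash
python3 -m jog '{"angular":[[0,0,0],[0,0,0],[0,0,0],[0,0,0],[0,0,0]],"travel":[[1.6,-5.5,0],[3.2,-11,0],[4.8,-16.5,0],[6.4,-22,0],[8,-27.5,0]],"fingers":[0.5,0.5,0.5,0.5,0.5]}'
python3 -m jog '{"angular":[[0,0,0],[0,0,0],[0,0,0],[0,0,0],[0,0,0]],"travel":[[1.4,-5,2],[2.86,-9.6,4],[2.86,-9.6,7.5],[2.86,-9.6,8.1],[2.86,-9.6,8.1]],"fingers":[0.5,0.5,0.5,0.5,0.5]}'
python3 - <<'E'
from h import *
t=get_image("top");s=get_image("scene")
cv2.imwrite("pics/t1.png",t[:,:,::-1]);cv2.imwrite("pics/s1.png",s[:,:,::-1])
a=cv2.resize(t[80:230,280:430],(400,400),interpolation=2);b=cv2.resize(s[200:380,180:360],(400,400),interpolation=2)
cv2.imwrite("pics/c3.png",cv2.convertScaleAbs(np.hstack([a,b])[:,:,::-1],alpha=1.6,beta=10))
r=read_state();print(r["eef_pos"],r["tool_rot"],r["width"])
E
```

```text
clock: 1.35
eef_pos: [576.0, -129.4, 231.1]
tool_rot: [3.141, 0.0, -0.344]
force: [1.1, -0.4, -0.0]
width: 42.6
clock: 1.98
eef_pos: [634.2, -51.5, 150.5]
tool_rot: [3.141, 0.0, -0.345]
force: [-0.8, 1.0, 0.2]
width: 42.6
[635.19762994 -51.56685639 151.78979755] [-3.14136869e+00 -2.24395524e-03 -3.45139741e-01] 42.943463385888585
```

View pics/c3.png

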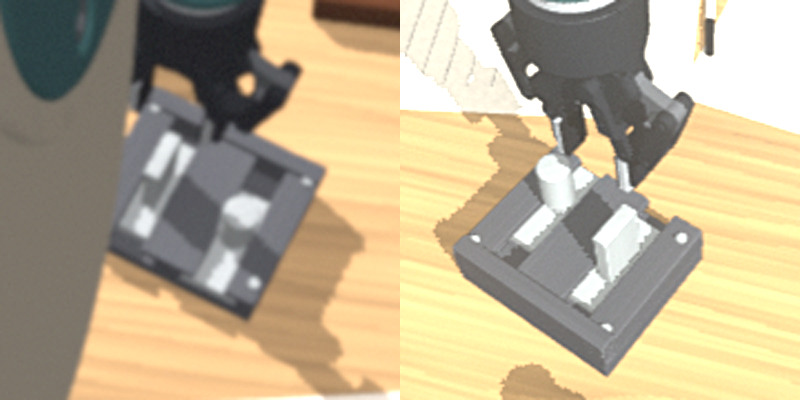

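Run:
```python
from h import *
X=np.array([[635.2,-51.6,158],[636,-48.5,158]])
for d in(-21,21): X=np.vstack([X,X[0]+d*np.array([.338,.941,0])])
q=P("scene")@np.c_[X,np.ones(4)].T; print((q[:2]/q[2]).T.round(1))
```

```text
[[270.2 271.9]
 [272.  272.8]
 [259.  265.3]
 [281.6 278.7]]
```

```bash
python3 -m jog '{"angular":[[0,0,0],[0,0,0],[0,0,0],[0,0,0]],"travel":[[0,-0.3,2],[0,-0.3,5],[0,-0.3,5.7],[0,-0.3,5.7]],"fingers":[0.5,0.5,0.5,0.5]}'
python3 - <<'E'
from h import *
s=get_image("scene")
cv2.imwrite("pics/s2.png",s[:,:,::-1])
cv2.imwrite("pics/c4.png",cv2.convertScaleAbs(cv2.resize(s[230:350,200:340],(700,600),interpolation=2)[:,:,::-1],alpha=1.6,beta=30))
r=read_state();print(r["eef_pos"],r["tool_rot"],r["width"])
E
```

```text
clock: 2.58
eef_pos: [636.0, -48.0, 94.2]
tool_rot: [-3.141, -0.001, -0.344]
force: [-0.6, 0.1, 0.5]
width: 42.9
[636.42628495 -48.07056135  94.6363336 ] [-3.14117691e+00 -1.97993748e-03 -3.44199747e-01] 42.5071769523968
```

View pics/c4.png

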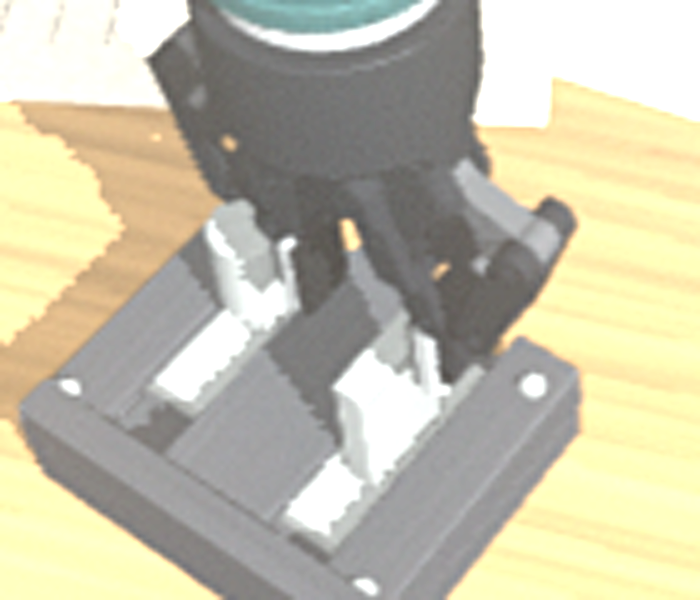

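Run:
```python
from h import *
c=np.array([636.4,-48.1,0]);ux=np.array([.941,-.338,0]);uy=np.array([.338,.941,0])
X=np.array([c+a*ux+b*uy+[0,0,z] for a,b,z in((0,0,101),(11,-21,101),(11,21,101),(11,-21,94),(11,21,94),(0,0,87))])
q=P("scene")@np.c_[X,np.ones(6)].T; print((((q[:2]/q[2]).T-[200,230])*5).round(0))
```

```text
[[376. 323.]
 [301. 315.]
 [408. 382.]
 [303. 328.]
 [409. 394.]
 [380. 348.]]
```

Projecting the finger tips gives their midpoint at (355,348), against about (359,350) seen in the crop. They stand over the plate, so I'll descend and close.

```bash
python3 -m jog '{"angular":[[0,0,0],[0,0,0],[0,0,0],[0,0,0]],"travel":[[0,0,1.5],[0,0,3],[0,0,4.4],[0,0,4.4]],"fingers":[0.5,0.5,0.5,0.5]}'
python3 -m jog '{"angular":[[0,0,0],[0,0,0],[0,0,0],[0,0,0],[0,0,0]],"travel":[[0,0,0],[0,0,0],[0,0,0],[0,0,0],[0,0,0]],"fingers":[0.7,0.8,1,1,1]}'
```

```text
clock: 3.12
eef_pos: [634.2, -47.4, 47.5]
tool_rot: [3.141, 0.003, -0.344]
force: [0.6, -0.1, 0.6]
width: 42.7
clock: 3.75
eef_pos: [636.1, -47.3, 49.8]
tool_rot: [-3.141, -0.001, -0.343]
force: [-0.2, 0.5, 3.3]
width: 11.2
```

```bash
python3 -m jog '{"angular":[[0,0,0],[0,0,0],[0,0,0],[0,0,0],[0,0,0]],"travel":[[0,0,-0.08],[-0.7,0,-0.08],[-1.5,0,-0.08],[-2.5,0,-0.08],[-3.5,0,-0.08]],"fingers":[1,1,1,1,1]}'
```

```text
clock: 4.38
eef_pos: [601.3, -35.3, 49.9]
tool_rot: [3.141, 0.001, -0.343]
force: [0.8, -0.2, -2.9]
width: 11.2
```

```bash
python3 -m jog '{"angular":[[0,0,0],[0,0,0],[0,0,0],[0,0,0],[0,0,0]],"travel":[[-1.2,0,0],[-2.4,0,0],[-3.6,0,0],[-4.8,0,0],[-6,0,0]],"fingers":[1,1,1,1,1]}'
python3 -m jog '{"angular":[[0,0,0],[0,0,0],[0,0,0],[0,0,0],[0,0,0]],"travel":[[-1,0,0],[-2,0,0],[-2.6,0,0],[-2.6,0,0],[-2.6,0,0]],"fingers":[1,1,1,1,1]}'
python3 - <<'E'
from h import *
s=get_image("scene")
cv2.imwrite("pics/c5.png",cv2.convertScaleAbs(cv2.resize(s[180:350,180:380],(700,595),interpolation=2)[:,:,::-1],alpha=1.6,beta=30))
r=read_state();print(r["eef_pos"],r["tool_rot"],r["force"],r["width"])
E
```

```text
clock: 5.0
eef_pos: [545.4, -15.3, 50.2]
tool_rot: [-3.142, -0.0, -0.344]
force: [0.3, 0.8, -3.8]
width: 11.4
clock: 5.62
eef_pos: [522.3, -6.9, 50.2]
tool_rot: [-3.141, -0.001, -0.344]
force: [1.2, 0.3, -4.3]
width: 11.4
[522.28965211  -6.98436818  50.19144166] [-3.14144719e+00 -9.76948698e-04 -3.43815204e-01] [ 0.56099346 -0.00775299 -3.62198808] 11.611208779160217
```

View pics/c5.png

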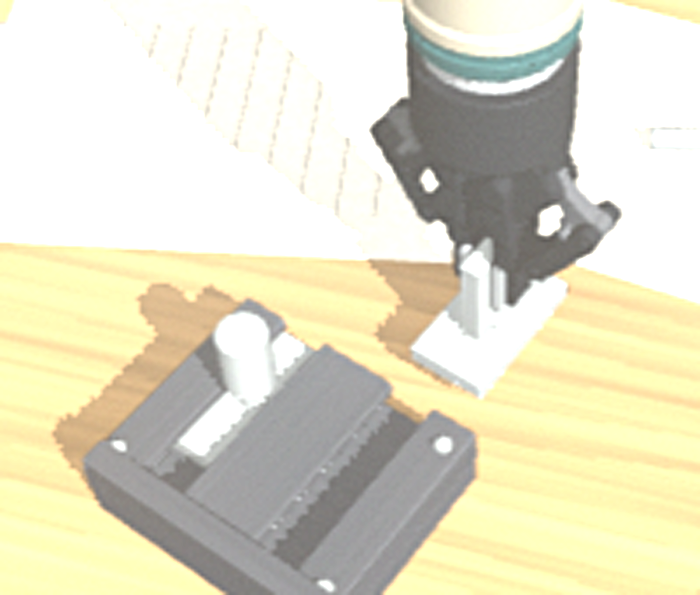

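The slide is clear of the channel and level, at about (485,330) in the crop. The round slide is still in its channel at (245,350). Now I'll lift it and carry it to the case.

```bash
python3 -m jog '{"angular":[[0,0,0],[0,0,0],[0,0,0],[0,0,-5],[0,0,-10.4]],"travel":[[0,0,-2],[0,0,-4],[0,0,-6],[-1,-2,-7],[-2.3,-5,-7]],"fingers":[1,1,1,1,1]}'
```

```text
clock: 6.3
eef_pos: [517.3, 48.8, 120.9]
tool_rot: [-3.141, -0.002, -0.159]
force: [-0.1, 0.4, -4.0]
width: 11.3
```

```bash
python3 -m jog '{"angular":[[0,0,0],[0,0,0],[0,0,0],[0,0,0],[0,0,0]],"travel":[[-1.1,-5,0],[-2.2,-10,0],[-3.3,-15,0],[-4.4,-19.7,0],[-4.4,-19.7,0]],"fingers":[1,1,1,1,1]}'
python3 -m jog '{"angular":[[0,0,0],[0,0,0],[0,0,0],[0,0,0],[0,0,0]],"travel":[[0,0,2],[0,0,4],[0,0,5.2],[0,0,5.2],[0,0,5.2]],"fingers":[1,1,1,1,1]}'
python3 - <<'E'
from h import *
s=get_image("scene")
cv2.imwrite("pics/c6.png",cv2.convertScaleAbs(cv2.resize(s[180:380,360:600],(700,583),interpolation=2)[:,:,::-1],alpha=1.6,beta=30))
r=read_state();print(r["eef_pos"],r["tool_rot"],r["force"],r["width"])
E
```

```text
clock: 6.92
eef_pos: [502.9, 257.3, 119.6]
tool_rot: [-3.138, 0.002, -0.15]
force: [0.3, -0.8, -3.2]
width: 11.7
clock: 7.55
eef_pos: [505.6, 249.7, 68.6]
tool_rot: [-3.141, -0.001, -0.162]
force: [-0.5, 0.8, -4.2]
width: 11.3
[505.76246813 249.80611153  68.80298328] [-3.14075799e+00 -1.10080173e-03 -1.61904195e-01] [-0.40501669 -0.2607039  -3.28675127] 11.150040791231598
```

View pics/c6.png

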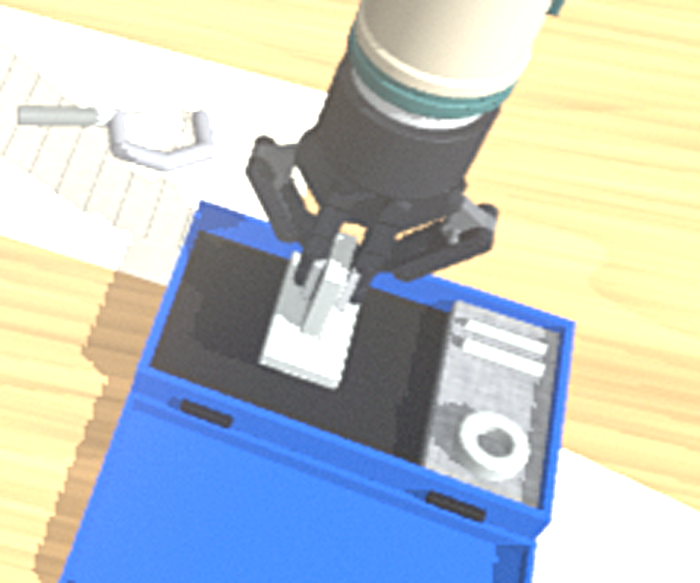

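The slide hangs above the middle of the bed, with its foot at about (310,345), so I'll lower it.

```bash
python3 -m jog '{"angular":[[0,0,0],[0,0,0],[0,0,0],[0,0,0],[0,0,0]],"travel":[[0,0,1.2],[0,0,2.2],[0,0,2.5],[0,0,2.6],[0,0,2.6]],"fingers":[1,1,1,1,1]}'
python3 -m jog '{"angular":[[0,0,0],[0,0,0],[0,0,0]],"travel":[[0,0,0.1],[0,0,0.2],[0,0,0.2]],"fingers":[1,1,1]}'
```

```text
clock: 8.22
eef_pos: [505.3, 249.6, 42.1]
tool_rot: [-3.142, -0.0, -0.162]
force: [0.1, -0.8, -2.8]
width: 11.7
clock: 8.6
eef_pos: [505.4, 249.8, 40.8]
tool_rot: [-3.141, -0.001, -0.162]
force: [-1.2, 0.3, 4.6]
width: 10.9
```

The force rose to +4.6 N, so the slide is on the bed. I'll release it and retreat upward.

```bash
python3 -m jog '{"angular":[[0,0,0],[0,0,0],[0,0,0],[0,0,0]],"travel":[[0,0,0],[0,0,0],[0,0,0],[0,0,0]],"fingers":[0.8,0.6,0.5,0.5]}'
python3 -m jog '{"angular":[[0,0,0],[0,0,0],[0,0,0],[0,0,0],[0,0,0]],"travel":[[0,0,-2],[0,0,-5],[0,0,-10],[0,0,-15],[0,0,-16]],"fingers":[0.5,0.5,0.5,0.5,0.5]}'
python3 - <<'E'
from h import *
s=get_image("scene")
cv2.imwrite("pics/c7.png",cv2.convertScaleAbs(cv2.resize(s[180:380,200:560],(792,440),interpolation=2)[:,:,::-1],alpha=1.6,beta=30))
r=read_state();print(r["eef_pos"],r["force"],r["width"])
E
```

```text
clock: 9.1
eef_pos: [505.3, 249.5, 40.1]
tool_rot: [-3.142, -0.0, -0.162]
force: [0.4, 0.4, 0.5]
width: 42.6
clock: 9.72
eef_pos: [507.2, 250.3, 203.6]
tool_rot: [-3.138, -0.005, -0.162]
force: [0.9, -0.1, -0.8]
width: 42.7
[506.57443897 250.23234777 202.94173367] [0.88662871 0.25636394 0.75270565] 42.85884492836874
```

View pics/c7.png

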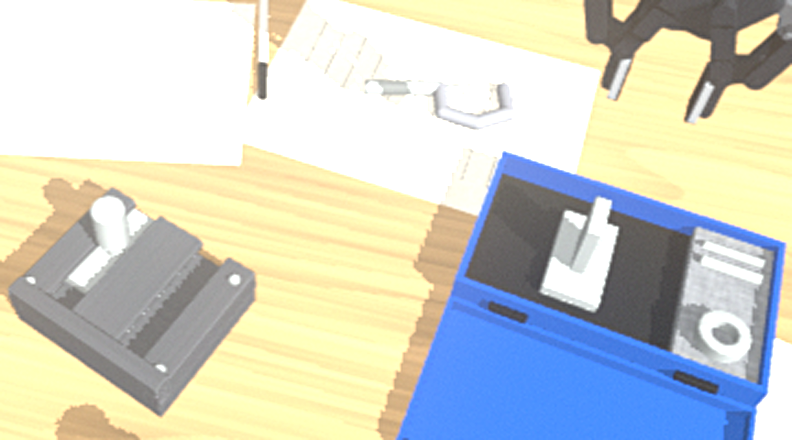

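The slide stands upright on the middle of the bed, with its foot at about (580,260). The round slide is still in its channel at (110,225), and the gripper is clear of everything.

```bash
python3 -c "
from cell import *
print(finish_job())"
```

```text
the job is handed in; nothing more can be done
None
```

The flat-plate slide is out of its channel and standing foot down on the free dark bed of the case. I handed the job in at about 10 s of the 46 s allowed; the hand-in gives no verdict.

- **Drawing out:** I gripped the plate (opening read 11.2 mm) and pulled it about 120 mm along the channel. The side forces stayed at about 1 N in the readings between moves, so it did not bind. A picture showed it clear of the fixture and level.
- **Setting down:** I lowered it onto the bed until the vertical force went from −2.8 to +4.6 N, then opened the fingers and backed straight up to about 203 mm.
- **Last checks:** The final picture shows the slide upright near the middle of the bed, the round-knob slide still in its channel, and the gripper clear of everything. I did not measure the slide's final pose numerically; I released it at about (505, 250) mm, my estimate of the bed centre.
- **Disagreements:** The triangulated heights of the case rim were scattered, at 19–33 mm against the stated 34 mm. The resulting error in the bed centre is about 5–10 mm at most, well inside the tolerance. The screw heights (40–41 mm against 42) and the plate top (85 mm against 87) were within about 2 mm of the given sizes.

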